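# Focus the light unit and hold its shutter rod open at the mark

## Robot

A 6-joint arm with a two-finger parallel gripper is mounted at the origin on a cart in front of the work surface, level with it; the furniture and walls round the work are solid. World frame = base frame: x ahead of the robot, y to its left, z up, the work surface at z = 0. Lengths are in m, angles in degrees, forces in N, time in s.
With the tool pointing down it reaches from about 0.4 to 0.825 m from the base axis. Payload 7 kg.
Tool frame: the origin (TCP) lies midway between the tips of the shut fingers; the grasp point (between the pads) lies 19 mm behind it; z points along the fingers, y is the line along which they close (so a half turn about z gives the same grasp; the last joint's range is limited). The gripper opens to 88 mm and grips with 3 to 60 N. Pads are 19 mm wide; open, the fingers measure 130 mm over their backs; the gripper's body (78 mm by 193 mm) begins 47 mm behind the grasp point.
Start: joints at [-54.654, 20.546, 0.682, 0, -70.136, -16.507], TCP at [0.218, -0.639, 0.195] pointing down, gripper open.
Joint ranges: [-176.03, 176.03], [-82.01, 121.73], [-58.28, 71.71], [-173.87, 95.51], [-174.79, -0.11], [-173.66, 173.66]. Speed limits (degrees/s): [136.94, 136.94, 172.46, 180, 180, 180].

## Interface

Orientations are given as [roll, pitch, yaw] about the fixed x, y, z axes, in that order (R = Rz(yaw) Ry(pitch) Rx(roll)).
In Python, from plant import ctrl gives the robot as it stands. The module is installed in compiled form; this text tells all that it offers.
- The arm moves only by the tool send_rows, never from a script. Its argument "plan" is a list that holds one entry, the list of rows, each a list of 6 numbers: the shift along the tool's x, y, z in shares of 40 cm (1.0 is 40 cm), then the turn, a rotation vector about the tool's x, y, z in fractions of the full range, 1 being pi rad. A call has 1 to 8 rows; each row is the pose to reach, as a shift and turn from the pose commanded when the call began, along the tool's axes at that moment; what a row does not reach only later rows make up. A row lasts 1/12 s, in which the tool goes at most 41.7 mm and 7.16 degrees, less where a joint would pass 70% of its speed; a pose out of reach is approached as far as the arm can. Shift and turn numbers lie between -1 and 1, and a call with a number outside is refused. A call with a gripper value outside its range is refused whole. "fingers" is the opening, from 0 (shut) to 1 (fully open), set as the call begins (left out, the last holds). The fingers move at their own pace and stop on an object; the grip force is fixed at half the most. Time passes only in rows, so rows that repeat a pose let the fingers close. It gives the time, the measured TCP pose, the force, the opening and the grip force at its end, in the units of the state.
- ctrl.get_obs(): the state, without advancing time (a new reading comes with each control period).
- ctrl.snapshot(name): name is "scene" or "top"; returns a dict with "img" (480x640x3 uint8, red, green, blue), "K" (3x3 intrinsics, pixels), "k1" (the pictures are not rectified: a ray, as slopes to the right and down, at radius r is drawn at 1 + k1 r^2 times it, then the intrinsics apply), "pose" (4x4, takes a point from camera to world coordinates). Camera axes: x right, y down, z forward; pixel columns grow to the right and rows downward; lengths in m; the calibration is good to about 2 mm. A picture is of the moment at which its call begins. There is no depth.
- ctrl.close_job(): hands the job in; it is judged then, once.
The state is a dict: "clock": time; "joint_pos": joint angles; "qvel": joint speeds; "tau": joint torques, N m; "tool_pos": TCP position; "orientation": TCP orientation; "force": force on the tool from outside, world axes, zero at the start; "moment": the same for the moment, N m; "opening": finger opening in m; "gripper_force": force on a finger pad.
Only numpy, scipy, OpenCV 4.12 (cv2) and the standard library are available. Lean on these libraries where they do the work, as an engineer would, in place of code of your own. Each camera call takes 0.05 s, during which the arm holds its last target. There are 200 camera calls.

## Task

Get the bench light unit ready for a reading: first turn the focus knob on top until its pointer nose points at the dark steel index tab on the rim of the dial. Then grip the sprung shutter rod, pull it out until the pointer blade under its grip stands in line between the two ears of the length marker, and finish while still holding it there, because the spring draws it back in as soon as it is let go. Leave the knob at its tab and do not disturb the beaker, the timer, the vial and the brass weight round the unit.

Things in the scene. Friction and masses are not known exactly. Their poses are not given: they have to be found in the camera images.
- light_unit: Fixed white housing, top at z = 85 mm. Origin on the bench under the knob's axis; x points to the rear, so the rod comes out of the front towards -x. It fills x = -50 to 110, y = -48 to 48 mm (foot plate to x = -65 to 135, y = -58 to 58 mm, 8 mm high). A 12 mm radius outer tube goes on to x = -85 mm at 62 mm height; under the rod an aluminium rail, 36 mm wide, 10 mm high, reaches to x = -235 mm
- focus_knob (a joint): Angle of the black focus knob (rad) about the vertical axis, positive anticlockwise seen from above, range -1.6 to 1.6; at 0 its pointer nose points along the unit's +x. It stays where it is left (friction about 0.04 N m)
- knob_grip (a point): Middle of the knob's grip bar, on the knob's axis, 116 mm above the bench. The bar is 42 mm long, 13 mm thick and 32 mm high (94 to 126 mm above the bench), lying along the point's x axis, which points to the pointer nose; a white line on its top runs from the middle to the nose end; below it is a disc of 24 mm radius. To be gripped across its 13 mm from above
- knob_tip (a point): Tip of the knob's pointer nose, a 3 mm rib at the foot of the knob, 32 mm from the knob's axis; x axis points outwards from the knob's axis through the nose
- index_tab: Fixed T-shaped dark steel tab on the dial plate, 33 to 50 mm from the knob's axis, 4 mm high (top 92 mm above the bench). Origin on the knob's axis at the dial's surface (88 mm above the bench); its x axis points from the knob's axis to the tab. The knob has to turn 0.35 to 1.4 rad to it, always anticlockwise seen from above
- pull_grip: Dark steel spool-shaped grip on the rod's end. Origin at the middle of its neck on the rod's axis, 62 mm above the bench; at rest 125 mm in front of the knob's axis; axes parallel to the unit's: it is pulled along its own -x. The neck is 14 mm wide (y), 18 mm high and 34 mm long (x) between a rear flange of 13 mm radius and a front disc of 18 mm radius.
- blade (a point): Lower end of the thin pointer blade (3 mm thick, 8 mm wide) which hangs under the front disc, 20 mm in front of (-x) and 32 mm below the grip's origin. The rod can be pulled out 75 mm to its end stop; its inner spring pulls it back with about 4 N at rest and 1 N more for each 10 mm
- length_marker: Fixed black saddle clip on the rail with two upright steel ears (each 8 mm wide, 4 mm thick along the rod, top 34 mm above the bench), 16 mm clear between them. Origin on the rail's top, 10 mm above the bench, midway in the plane of the ears; axes parallel to the unit's. It stands 30 to 60 mm of pull from the blade's rest position; the blade passes between the ears without touching
- beaker: Bystander: glass beaker, 49 mm wide, 58 mm high; origin under its centre
- timer: Bystander: flat lab timer, 66 x 62 x 15 mm; origin under its centre
- vial: Bystander: sample vial with cap, 25 mm wide, 55 mm high; origin under its centre
- weight: Bystander: brass check weight with knob, 25 mm wide, 34 mm high; origin under its centre

How it is judged (in metres and radians):
On the way, in this order (a step that is already met when the one before it is completed fails the run):
1. the knob's nose points at the index tab (angle between the x axis of knob_tip and the x axis of index_tab, either way round below 0.12 rad and x of knob_tip in the frame of index_tab above 0 m), for 0.3 s.
2. the rod is pulled out to the length marker and held by the fingers (x of blade in the frame of length_marker between -0.004 and 0.004 m and contact force between the fingers and pull_grip above 2 N), for 0.3 s.
At the end, for the whole second after the job is handed in: The knob's nose points at the index tab within 0.12 rad (7 degrees), the rod's blade is in line with the marker's ears within 4 mm along the rod and still (under 10 mm/s), and the fingers hold the grip (over 2 N of contact) (all of step 1 and all of step 2 and linear speed of pull_grip below 0.01 m/s); the arm keeps its last pose, push and grip.
It fails at once if the beaker is moved more than 20 mm (distance of beaker from where it was at the start of the episode above 0.02 m).
It fails at once if the timer is moved more than 20 mm (distance of timer from where it was at the start of the episode above 0.02 m).
It fails at once if the vial is moved more than 20 mm (distance of vial from where it was at the start of the episode above 0.02 m).
It fails at once if the weight is moved more than 20 mm (distance of weight from where it was at the start of the episode above 0.02 m).
It also fails if it takes over 35 s, if anything falls off the work surface, if the arm or the gripper's body presses on something with over 40 N, if the wrist force passes 120 N, or if a joint passes its speed limit or range.

## Working session

There is one attempt and no reset: what is moved stays moved. The work goes in short steps, Python scripts to look and compute and a tool call to move; the robot and the scene stay as the last step left them, time stands still between calls to the robot, and variables do not carry over. Pictures are saved under pics/ and viewed, at most 10 in all, crops included, and the job is handed in when it is done.

Besides the shell and the picture viewer there is one more tool, called after "Request:" by a JSON object that holds its "op" and its "data". send_rows: Moves the arm, as the interface text tells. Its arguments: {"type":"object","properties":{"plan":{"type":"array","items":{"type":"array","items":{"type":"array","items":{"type":"number"}}}},"fingers":{"type":"number"}},"required":["plan"]}

```bash
mkdir -p pics
cat > h.py <<'E'
import numpy as np, cv2
from plant import ctrl
def snap(n,f=None):
    s=ctrl.snapshot(n)
    if f: cv2.imwrite(f,s["img"][:,:,::-1])
    np.savez(f"{n}.npz",**s)
    return s
def load(n): return dict(np.load(f"{n}.npz"))
def ray(s,uv):
    K=np.array(s["K"]);d=np.zeros(5);d[0]=float(s["k1"])
    # forward model r->r(1+k1 r^2), same as OpenCV k1
    p=cv2.undistortPointsIter(np.array([[uv]],float),K,d,None,None,(3,100,1e-10))[0,0]
    T=np.array(s["pose"]);return T[:3,3],T[:3,:3]@np.array([p[0],p[1],1])
def onz(s,uv,z):
    o,v=ray(s,uv);return o+v*(z-o[2])/v[2]
def proj(s,P):
    T=np.array(s["pose"]);d=np.zeros(5);d[0]=float(s["k1"])
    c=(np.array(P,float).reshape(-1,3)-T[:3,3])@T[:3,:3]
    return cv2.projectPoints(c,np.zeros(3),np.zeros(3),np.array(s["K"]),d)[0][:,0]
E
python3 - <<'E'
from h import *
for n in("scene","top"):
    s=snap(n,f"pics/{n}0.png");print(n,s["K"],s["k1"],np.round(s["pose"],3))
o=ctrl.get_obs();print(o)
E
```

```text
scene [[453.30885461   0.         319.31372596]
 [  0.         453.30885461 240.02655086]
 [  0.           0.           1.        ]] -0.02532516462298856 [[-0.825 -0.312  0.47  -0.01 ]
 [-0.564  0.436 -0.701  0.701]
 [ 0.013 -0.844 -0.536  0.806]
 [ 0.     0.     0.     1.   ]]
top [[574.54183601   0.         318.2297117 ]
 [  0.         574.54183601 245.2630627 ]
 [  0.           0.           1.        ]] -0.18754544233966164 [[-0.002 -0.996  0.09   0.459]
 [-1.    -0.    -0.024 -0.176]
 [ 0.024 -0.09  -0.996  1.499]
 [ 0.     0.     0.     1.   ]]
{'clock': 0.1, 'joint_pos': array([-5.46547877e+01,  2.05877107e+01,  6.38800373e-01, -1.56543057e-02,
       -7.01344274e+01, -1.65072591e+01]), 'qvel': array([ 0.19096918, -0.10415181,  0.09860034,  0.10028941,  0.03038363,
       -0.07100049]), 'tau': array([-4.00059638e-03, -5.84163845e+01,  2.93751705e+01,  7.01570928e+00,
        1.01038237e-02, -5.39826624e-05]), 'tool_pos': array([ 0.21776436, -0.63840985,  0.19401697]), 'orientation': array([ 1.79915915e+02, -9.57098802e-03, -1.61167370e+02]), 'force': array([-1.02696258, -0.14978764, -0.32454655]), 'moment': array([ 0.02334166, -0.01373093,  0.02030137]), 'gripper_force': 0.0, 'opening': 0.08779133393188643}
```

View pics/top0.png

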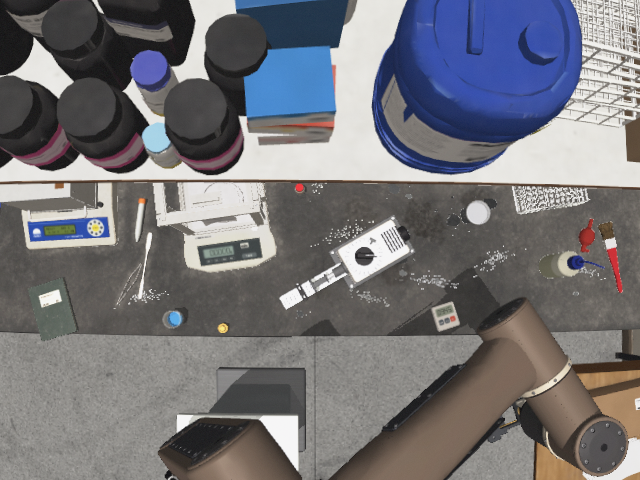

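View pics/scene0.png

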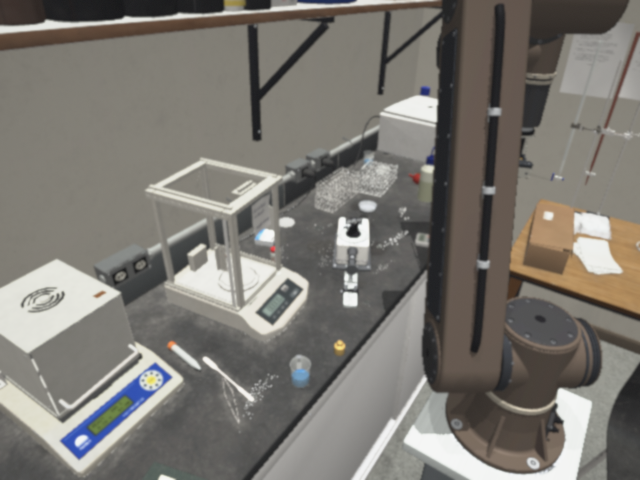

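The top view shows the unit at about (370,250), with the rail running to (290,300), the timer at (445,316), the vial/beaker at (173,318) and (477,212), and the weight at (223,328). In the scene view the unit is at (352,245). I'll enlarge the unit next.

Run:
```python
from h import *
t=load("top");i=t["img"][:,:,::-1]
cv2.imwrite("pics/c1.png",cv2.resize(i[208:318,274:420],(796,600),interpolation=cv2.INTER_CUBIC))
s=load("scene");j=s["img"][:,:,::-1]
cv2.imwrite("pics/c2.png",cv2.resize(j[205:315,310:400],(490,599),interpolation=cv2.INTER_CUBIC))
for uv,z in[((367,257),.126),((347,224),.085),((390,218),.085),((410,246),.085),((366,283),.085),((445,316),.015),((477,212),.03),((173,318),.03),((223,328),.03),((320,182),0.2),((320,332),0)]:print(uv,np.round(onz(t,uv,z),4))
```

```text
(367, 257) [ 0.5544 -0.326   0.126 ]
(347, 224) [ 0.6394 -0.2814  0.085 ]
(390, 218) [ 0.6548 -0.3893  0.085 ]
(410, 246) [ 0.5845 -0.4386  0.085 ]
(366, 283) [ 0.4929 -0.3275  0.085 ]
(445, 316) [ 0.4073 -0.5422  0.015 ]
(477, 212) [ 0.6795 -0.6306  0.03  ]
(173, 318) [0.4042 0.1616 0.03  ]
(223, 328) [0.3796 0.0321 0.03  ]
(320, 182) [ 0.722  -0.2114  0.2   ]
(320, 332) [ 0.3679 -0.2159  0.    ]
```

View pics/c1.png

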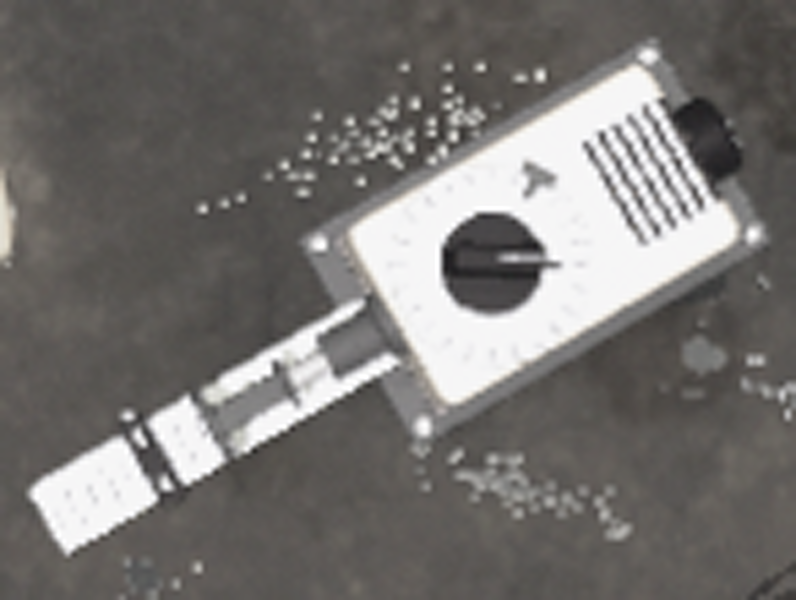

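View pics/c2.png

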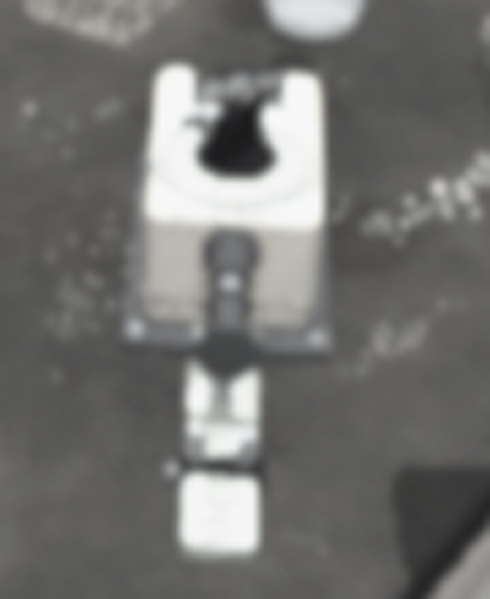

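c1 (crop of the top view, ×5.45) shows the following:
- Knob centre is at (493,262), with its nose tip at (560,264).
- The T tab is at (537,178).
- Foot screws are at (318,243), (648,53), (755,233) and (423,426).
- The spool neck is at about (250,400), with its front disc at about (215,415).
- The marker's ears are at about (137,430) and (165,480).
- The rail end is at (50,522).

c2 confirms the layout, with the marker just in front of the disc.

```bash
cat >> h.py <<'E'
def c1(t,x,y,z): return onz(t,(274+(x+.5)/5.452-.5,208+(y+.5)/5.4545-.5),z)
E
python3 - <<'E'
from h import *
t=load("top")
S=[c1(t,*p,.010) for p in[(318,243),(648,53),(755,233),(423,426)]]
for p in S: print(np.round(p,4))
print("sides",[round(np.linalg.norm(S[i]-S[(i+1)%4]),4) for i in range(4)])
d=(S[1]-S[0])+(S[2]-S[3]);e=(S[0]-S[3])+(S[1]-S[2])
print("yaw",np.degrees(np.arctan2(d[1],d[0])),np.degrees(np.arctan2(e[1],e[0]))-90)
c=sum(S)/4
# refine direction with knob centre & rail end & white mask
yaw=np.arctan2(d[1],d[0])
R=np.array([[np.cos(yaw),-np.sin(yaw)],[np.sin(yaw),np.cos(yaw)]])
o=c[:2]-R@[.035,0];print("origin",o)
L=lambda p:np.round(R.T@(p[:2]-o),4)
for n,x,y,z in[("knob disc",493,262,.094),("nose",560,264,.090),("barend",545,257,.126),("tabA",537,178,.092),("tab bar1",525,163,.092),("tab bar2",555,180,.092),("tab stem",524,195,.092),("ear1",128,414,.034),("ear2",168,488,.034),("marker mid",150,455,.02),("rail c1",30,490,.01),("rail c2",68,554,.01),("disc front",210,412,.07),("flange",290,380,.07)]:
  l=L(c1(t,x,y,z));print(n,l,round(np.hypot(*l),4),"ang",round(np.degrees(np.arctan2(l[1],l[0])),1))
# tab / dark masks
g=cv2.cvtColor(t["img"],cv2.COLOR_RGB2GRAY)
W=np.array([[*(o+R@[a,b]),.092] for a in np.arange(.036,.05,.001)*0+1 for b in [0]])
best=[]
for a in np.arange(-100,150,4):
  v=[]
  for r in np.arange(.036,.049,.002):
    q=o+R@[r*np.cos(np.radians(a)),r*np.sin(np.radians(a))]
    u=proj(t,[*q,.092])[0];v.append(cv2.getRectSubPix(g,(1,1),tuple(map(float,u)))[0,0])
  best.append((a,int(np.mean(v))))
print([b for b in best if b[1]<215])
# scene check
s=load("scene")
print("scene proj knob top, rail end",proj(s,[[*o,.126],[*(o+R@[-.235,0]),.01],[*(o+R@[-.143,0]),.062]]))
E
```

```text
[ 0.5752 -0.2472  0.01  ]
[ 0.667  -0.4071  0.01  ]
[ 0.5799 -0.4579  0.01  ]
[ 0.4878 -0.2968  0.01  ]
sides [np.float64(0.1845), np.float64(0.1009), np.float64(0.1855), np.float64(0.1005)]
yaw -60.199423604311015 -60.075969036508646
origin [ 0.56008659 -0.32188886]
knob disc [ 0.0002 -0.0002] 0.0003 ang -45.0
nose [ 0.0267 -0.0162] 0.0312 ang -31.2
barend [ 0.0173 -0.0101] 0.02 ang -30.3
tabA [0.0371 0.0227] 0.0435 ang 31.5
tab bar1 [0.0358 0.0314] 0.0476 ang 41.3
tab bar2 [0.0437 0.0179] 0.0472 ang 22.3
tab stem [0.028 0.019] 0.0338 ang 34.2
ear1 [-0.1764  0.024 ] 0.178 ang 172.3
ear2 [-0.1774 -0.0152] 0.178 ang -175.1
marker mid [-0.177   0.0025] 0.177 ang 179.2
rail c1 [-0.2346  0.0165] 0.2352 ang 176.0
rail c2 [-0.234  -0.0187] 0.2347 ang -175.4
disc front [-0.1436  0.0052] 0.1437 ang 177.9
flange [-0.1046 -0.0003] 0.1046 ang -179.8
[(np.int64(24), 202), (np.int64(28), 176), (np.int64(32), 149), (np.int64(36), 177), (np.int64(40), 204)]
scene proj knob top, rail end [[352.03323147 223.12308739]
 [348.12603587 304.5477703 ]
 [349.87823615 268.70124061]]
```

Units first: shifts go in shares of 40 cm and turns go in shares of pi rad. So -23 cm / 40 = -0.575, 3.5 cm / 40 = 0.0875, -38 degrees / 180 = -0.2111.

Request:
{"op": "send_rows", "data": {"plan": [[[-0.04, 0.0175, 0, 0, 0, -0.0167], [-0.115, 0.05, 0, 0, 0, -0.0444], [-0.195, 0.0875, 0, 0, 0, -0.0722], [-0.275, 0.1225, 0, 0, 0, -0.1], [-0.355, 0.1575, 0, 0, 0, -0.1278], [-0.435, 0.1925, 0, 0, 0, -0.1556], [-0.515, 0.23, 0, 0, 0, -0.1889], [-0.575, 0.255, 0, 0, 0, -0.2111]]], "fingers": 0.6}}

```text
clock: 0.77
tool_pos: [0.4041, -0.4659, 0.1946]
orientation: [180.0, 0.0, -122.8]
force: [0.5, -0.4, -0.5]
opening: 0.0529
gripper_force: 0.0
```

To row units: -20.7 cm / 40 = -0.5175, -19.2 cm / 40 = -0.48, -32 degrees / 180 = -0.1778.

Request:
{"op": "send_rows", "data": {"plan": [[[-0.075, -0.0175, 0, 0, 0, -0.0278], [-0.1625, -0.04, 0, 0, 0, -0.0556], [-0.25, -0.0625, 0, 0, 0, -0.0889], [-0.3375, -0.085, 0, 0, 0, -0.1167], [-0.42, -0.105, 0, 0, 0, -0.1444], [-0.48, -0.12, 0, 0, 0, -0.1667], [-0.5175, -0.13, 0, 0, 0, -0.1778], [-0.5175, -0.13, 0, 0, 0, -0.1778]]]}}

```text
clock: 1.43
tool_pos: [0.5613, -0.3211, 0.1941]
orientation: [180.0, 0.0, -90.9]
force: [0.1, -0.5, 0.3]
opening: 0.0526
gripper_force: 0.0
```

Run:
```python
from h import *
o=ctrl.get_obs();print(o["tool_pos"],o["orientation"],o["joint_pos"])
snap("scene","pics/s1.png")
```

```text
[ 0.56130715 -0.32105956  0.19409463] [ 1.79961193e+02  2.31222482e-02 -9.09204929e+01] [-1.25247005e+01  1.79595183e+01 -3.18117050e+00 -1.59101584e-02
 -6.89019766e+01  1.16099481e+01]
```

View pics/s1.png

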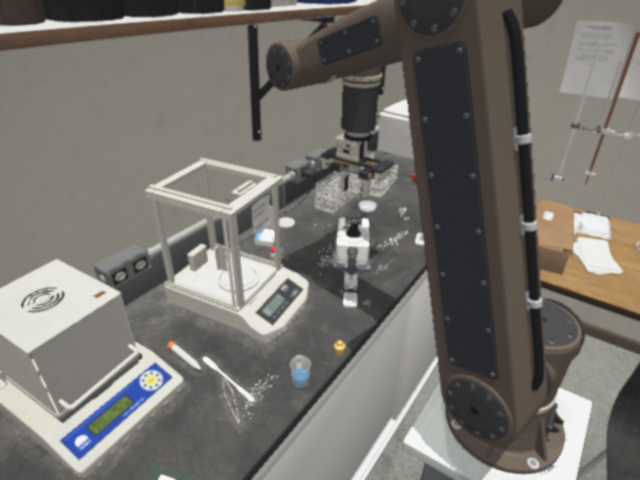

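The arm is over the knob and clear of the shelf. In s1 the gripper hangs at about (355,165), above the unit at (352,240). Next I descend.

To row units: 9.5 cm / 40 = 0.2375, 9.4 cm / 40 = 0.235.

Request:
{"op": "send_rows", "data": {"plan": [[[0.0025, 0.0025, 0.0375, 0, 0, 0], [0.0025, 0.0025, 0.1, 0, 0, 0], [0.0025, 0.0025, 0.15, 0, 0, 0], [0.0025, 0.0025, 0.1875, 0, 0, 0], [0.0025, 0.0025, 0.2175, 0, 0, 0], [0.0025, 0.0025, 0.235, 0, 0, 0], [0.0025, 0.0025, 0.2375, 0, 0, 0], [0.0025, 0.0025, 0.2375, 0, 0, 0]]]}}

```text
clock: 2.15
tool_pos: [0.5582, -0.3247, 0.1]
orientation: [180.0, -0.0, -91.2]
force: [0.8, 0.0, -0.5]
opening: 0.0526
gripper_force: 0.0
```

Request:
{"op": "send_rows", "data": {"plan": [[[0, 0, 0, 0, 0, 0], [0, 0, 0, 0, 0, 0], [0, 0, 0, 0, 0, 0], [0, 0, 0, 0, 0, 0], [0, 0, 0, 0, 0, 0], [0, 0, 0, 0, 0, 0]]], "fingers": 0}}

```text
clock: 2.65
tool_pos: [0.5585, -0.3241, 0.1001]
orientation: [-180.0, -0.0, -91.2]
force: [-0.2, 0.3, 0.1]
opening: 0.0179
gripper_force: 0.0
```

Request:
{"op": "send_rows", "data": {"plan": [[[0, 0, 0, 0, 0, 0], [0, 0, 0, 0, 0, 0], [0, 0, 0, 0, 0, 0], [0, 0, 0, 0, 0, 0]]]}}

```text
clock: 2.98
tool_pos: [0.5584, -0.3242, 0.0998]
orientation: [180.0, 0.0, -91.2]
force: [-0.0, 0.2, 0.5]
opening: 0.0008
gripper_force: 0.0
```

Run:
```python
from h import *
o=ctrl.get_obs();print(o["tool_pos"],o["opening"],o["joint_pos"])
s=snap("scene");t=snap("top")
P=[[*o["tool_pos"]],[.56,-.322,.126]];print(proj(s,P),proj(t,P))
a=cv2.resize(s["img"][130:280,290:430],(398,426),interpolation=3);b=cv2.resize(t["img"][200:350,270:410],(398,426),interpolation=3)
cv2.imwrite("pics/k1.png",np.hstack([a,b])[:,:,::-1])
```

```text
[ 0.5583761  -0.32416281  0.09981893] 0.0008191430298764644 [-1.28556312e+01  2.19094129e+01 -1.03415214e+01  2.09013532e-04
 -5.77564090e+01  1.16930496e+01]
[[352.45644476 230.49279331]
 [352.07736806 223.11635333]] [[365.08026322 256.10541029]
 [365.32127146 254.65811391]]
```

View pics/k1.png

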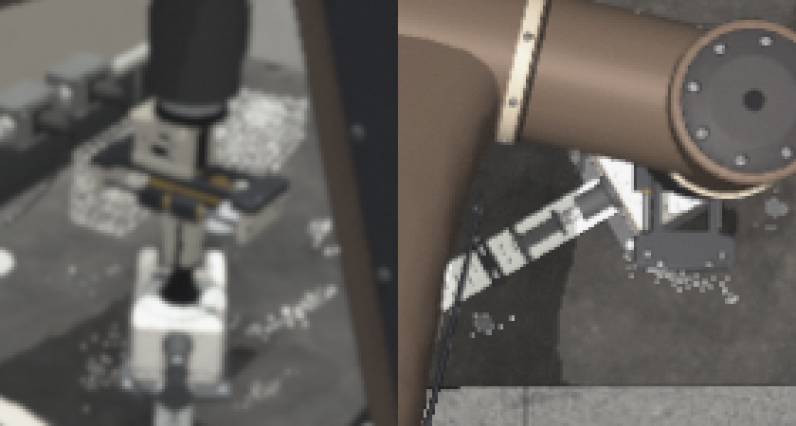

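k1 shows the shut fingers ending at about scene pixel (354,224), at the knob's top edge, when the reported TCP should project to (352,230). I'll check with an overlay.

Run:
```python
from h import *
o=ctrl.get_obs();s=load("scene");x,y,z=o["tool_pos"]
k=9;u0,v0=315,190
a=cv2.resize(s["img"][v0:v0+64,u0:u0+80],None,fx=k,fy=k,interpolation=3)[:,:,::-1].copy()
def dot(P,c):
    for q in proj(s,P):
        p=tuple(int(v) for v in ((q-[u0,v0]+.5)*k));cv2.circle(a,p,4,c,1)
dot([[x,y,z],[x,y,z+.03],[x,y,z+.06]],(0,0,255))
b=np.radians(-91.4);d=np.array([np.cos(b),np.sin(b)]);n=np.array([-d[1],d[0]])
dot([[*(np.array([.56,-.322])+d*.021*i+n*.0065*j),h] for i in(-1,1) for j in(-1,1) for h in(.094,.126)],(0,255,0))
cv2.imwrite("pics/k2.png",a);print(a.shape)
```

```text
(576, 720, 3)
```

View pics/k2.png

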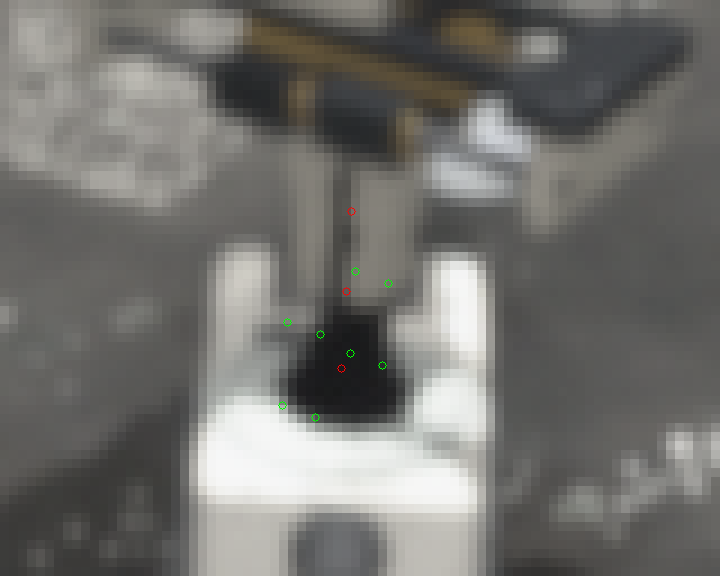

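k2 shows the finger tips at about crop (355,305), about 60 crop px above where the reported TCP projects (341,368). The fingers shut just above the bar, whose top is dark at (330-385,310). So the real tips look about 20-25 mm higher than reported. I'll check this against the top view and s1.

Run:
```python
from h import *
t=load("top")
for z in(.166,.19,.21): print(z,np.round([onz(t,(371.4,294.4),z),onz(t,(354.2,290),z),onz(t,(388.8,290),z)],4).tolist())
s1={**load("scene")};s1["img"]=cv2.imread("pics/s1.png")[:,:,::-1]
print("s1 TCP",proj(s1,[[.5613,-.321,.194],[.5613,-.321,.213]]))
P=np.array([.5613,-.321,.194])
print("finger tips s1",proj(s1,[P+[.026,0,0],P-[.026,0,0],P+[.047,0,0],P-[.047,0,0]]))
g=cv2.cvtColor(s1["img"],cv2.COLOR_RGB2GRAY)
print("cols 330..379 step 2");
for v in range(166,216,2):print(v,g[v,330:380:2])
```

```text
0.166 [[0.4644, -0.3312, 0.166], [0.4748, -0.2911, 0.166], [0.4744, -0.3721, 0.166]]
0.19 [[0.4643, -0.3284, 0.19], [0.4745, -0.2891, 0.19], [0.4741, -0.3685, 0.19]]
0.21 [[0.4642, -0.3261, 0.21], [0.4742, -0.2873, 0.21], [0.4739, -0.3656, 0.21]]
s1 TCP [[352.73517356 202.85662471]
 [353.08327548 196.9925258 ]]
finger tips s1 [[345.09134527 200.42578917]
 [360.52150841 205.33355961]
 [339.01910805 198.49528054]
 [366.91697932 207.36863205]]
cols 330..379 step 2
166 [ 47  38  40  41  47  74  75  50  51  76 104 106  97  94  85  81  92  59
  46  48  55  66  73  71  68]
168 [ 40  38  39  38  47  78  75  75  75 102 115 113 108 107 104 113 138  83
  56  54  48  54  64  66  69]
170 [ 44  44  67  63  52  76  91  99  87  92 109 117 111 106  96  92  78  63
  58  58  54  45  49  54  63]
172 [ 50  81 126 111 102 111 124 122 116 110 111 109  95 100  76  58  60  65
  65  63  64  44  64  82  67]
174 [ 96 103 121 138 138 130 129 124 113 107 138 160 143 133  81  43  44  48
  55  85 105  58  89 127 122]
176 [112 132 151 146 155 138 127 110  76  94 150 159 166 154 100  46  43  43
  46  83  93  72 106 1
[... 1340 characters left out ...]
  95  89  88 108 171 201 205
 206 211 206 192 163 114  98]
204 [157 151 144 154 145 145 141 125 107 102  95  87  83  83 127 198 215 219
 219 220 217 212 202 153  99]
206 [145 137 142 149 130 136 121 112 106 102  91  82  78  77 112 198 223 228
 229 229 227 224 207 145  94]
208 [141 133 132 151 127 114 111 109 105 100  93  83  78  77  89 163 206 218
 222 224 221 218 192 114  90]
210 [153 155 144 141 111 107 108 106 102  97  94  88  84  84  84 105 148 176
 193 196 190 169 129  92  91]
212 [138 152 125 112 107 105 104 103  99  91  91  90  89  90  91  82  82  98
 112 119 112  99  89  90  92]
214 [105 110 108 106 104 102  99  98  95  93  92  90  89  89  90  83  77  75
  80  85  86  85  86  88  88]
```

The top view agrees with the reported x and y. The height doesn't: in both pictures the tips sit 20-25 mm above the reported TCP, and the closed grip passing over the bar fits that. I'll reopen, go 2 cm lower and close, watching the force.

To row units: -0.5 cm / 40 = -0.0125, -0.2 cm / 40 = -0.005.

Request:
{"op": "send_rows", "data": {"plan": [[[0, 0, -0.0125, 0, 0, 0], [-0.0025, -0.0025, -0.0125, 0, 0, 0], [-0.005, -0.0025, -0.0125, 0, 0, 0], [-0.005, -0.0025, -0.0125, 0, 0, 0], [-0.005, -0.0025, -0.0125, 0, 0, 0], [-0.005, -0.0025, -0.0125, 0, 0, 0], [-0.005, -0.0025, -0.0125, 0, 0, 0]]], "fingers": 0.6}}

```text
clock: 3.67
tool_pos: [0.5594, -0.3222, 0.1048]
orientation: [180.0, 0.0, -91.2]
force: [-0.0, 0.1, -0.4]
opening: 0.0416
gripper_force: 0.0
```

To row units: 2.5 cm / 40 = 0.0625, 2 cm / 40 = 0.05.

Request:
{"op": "send_rows", "data": {"plan": [[[0, 0, 0.0125, 0, 0, 0], [0, 0, 0.025, 0, 0, 0], [0, 0, 0.0375, 0, 0, 0], [0, 0, 0.05, 0, 0, 0], [0, 0, 0.0625, 0, 0, 0], [0, 0, 0.0625, 0, 0, 0]]]}}

```text
clock: 4.17
tool_pos: [0.5586, -0.3219, 0.0782]
orientation: [179.9, 0.0, -91.2]
force: [-0.7, 0.0, -0.5]
opening: 0.0527
gripper_force: 0.0
```

Request:
{"op": "send_rows", "data": {"plan": [[[0, 0, 0, 0, 0, 0], [0, 0, 0, 0, 0, 0], [0, 0, 0, 0, 0, 0], [0, 0, 0, 0, 0, 0], [0, 0, 0, 0, 0, 0], [0, 0, 0, 0, 0, 0], [0, 0, 0, 0, 0, 0], [0, 0, 0, 0, 0, 0]]], "fingers": 0}}

```text
clock: 4.83
tool_pos: [0.5582, -0.3222, 0.08]
orientation: [179.9, 0.0, -91.2]
force: [-5.2, 0.2, 5.1]
opening: 0.0128
gripper_force: 30.0
```

Gripped: the opening is 12.8 mm, which matches the 13 mm bar. Now I turn it anticlockwise by about 63°.

To row units: 0.1 cm / 40 = 0.0025, -33 degrees / 180 = -0.1833.

Request:
{"op": "send_rows", "data": {"plan": [[[0, 0.0025, 0, 0, 0, -0.0167], [0, 0.0025, 0, 0, 0, -0.0389], [0, 0.0025, 0, 0, 0, -0.0667], [0, 0.0025, 0, 0, 0, -0.0944], [0, 0.0025, 0, 0, 0, -0.1222], [0, 0.0025, 0, 0, 0, -0.15], [0, 0.0025, 0, 0, 0, -0.1722], [0, 0.0025, 0, 0, 0, -0.1833]]]}}

```text
clock: 5.5
tool_pos: [0.5574, -0.3224, 0.08]
orientation: [179.9, 0.0, -57.9]
force: [-4.9, -1.4, 3.3]
opening: 0.013
gripper_force: 30.0
```

To row units: -30 degrees / 180 = -0.1667.

Request:
{"op": "send_rows", "data": {"plan": [[[0, 0, 0, 0, 0, -0.0222], [0, 0, 0, 0, 0, -0.05], [0, 0, 0, 0, 0, -0.0778], [0, 0, 0, 0, 0, -0.1056], [0, 0, 0, 0, 0, -0.1333], [0, 0, 0, 0, 0, -0.1556], [0, 0, 0, 0, 0, -0.1667], [0, 0, 0, 0, 0, -0.1667]]]}}

```text
clock: 6.17
tool_pos: [0.5569, -0.3229, 0.08]
orientation: [179.9, 0.1, -28.0]
force: [-5.4, -2.2, 3.6]
opening: 0.0127
gripper_force: 30.0
```

Request:
{"op": "send_rows", "data": {"plan": [[[0, 0, 0, 0, 0, 0], [0, 0, 0, 0, 0, 0], [0, 0, 0, 0, 0, 0], [0, 0, 0, 0, 0, 0], [0, 0, 0, 0, 0, 0], [0, 0, 0, 0, 0, 0]]]}}

```text
clock: 6.67
tool_pos: [0.5569, -0.3229, 0.08]
orientation: [179.9, 0.1, -28.2]
force: [-5.4, -2.6, 3.9]
opening: 0.0125
gripper_force: 30.0
```

To row units: -8 cm / 40 = -0.2, -7 cm / 40 = -0.175.

Request:
{"op": "send_rows", "data": {"plan": [[[0, 0, 0, 0, 0, 0], [0, 0, 0, 0, 0, 0], [0, 0, 0, 0, 0, 0], [0, 0, 0, 0, 0, 0], [0, 0, -0.0375, 0, 0, 0], [0, 0, -0.1, 0, 0, 0], [0, 0, -0.175, 0, 0, 0], [0, 0, -0.2, 0, 0, 0]]], "fingers": 0.6}}

```text
clock: 7.33
tool_pos: [0.5606, -0.323, 0.1644]
orientation: [-180.0, -0.3, -28.1]
force: [1.5, -0.2, 1.6]
opening: 0.0519
gripper_force: 0.0
```

To row units: -10.7 cm / 40 = -0.2675, -9.6 cm / 40 = -0.24, 32 degrees / 180 = 0.1778.

Request:
{"op": "send_rows", "data": {"plan": [[[-0.025, -0.015, 0, 0, 0, 0.0222], [-0.075, -0.0475, 0, 0, 0, 0.0556], [-0.1325, -0.085, 0, 0, 0, 0.0889], [-0.19, -0.12, 0, 0, 0, 0.1222], [-0.24, -0.1525, 0, 0, 0, 0.1556], [-0.2675, -0.1675, 0, 0, 0, 0.1778], [-0.2675, -0.1675, 0, 0, 0, 0.1778], [-0.2675, -0.1675, 0, 0, 0, 0.1778]]]}}

```text
clock: 8.0
tool_pos: [0.4962, -0.2121, 0.1605]
orientation: [-179.9, -0.1, -60.0]
force: [-0.5, -0.4, -0.2]
opening: 0.0527
gripper_force: 0.0
```

Run:
```python
from h import *
o=ctrl.get_obs();print(o["clock"],o["tool_pos"],o["orientation"],o["opening"])
s=snap("scene");t=snap("top")
a=cv2.resize(s["img"][170:310,310:400],(385,599),interpolation=3);b=cv2.resize(t["img"][208:318,300:376],(414,599),interpolation=3)
b=cv2.resize(t["img"][208:318,345:421],(414,599),interpolation=3)
cv2.imwrite("pics/k3.png",np.hstack([a,b])[:,:,::-1])
```

```text
8.0 [ 0.49621799 -0.21211037  0.16053956] [-1.79924031e+02 -5.39591798e-02 -5.99887212e+01] 0.05268631782063106
```

View pics/k3.png

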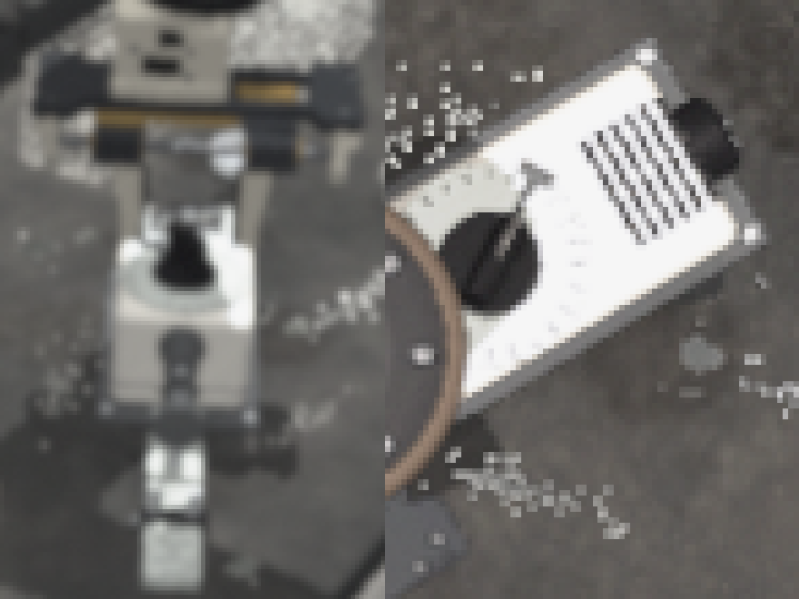

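k3 shows the knob's white line running (500,250)→(533,175), straight at the tab, so the knob is set. The gripper is over the spool, with the scene fingers at (130,215) and (250,215). Now I go down onto the neck.

To row units: 10.5 cm / 40 = 0.2625, 10 cm / 40 = 0.25.

Request:
{"op": "send_rows", "data": {"plan": [[[0.0025, 0, 0.0375, 0, 0, 0], [0.0025, 0, 0.0875, 0, 0, 0], [0.0025, 0, 0.1375, 0, 0, 0], [0.0025, 0, 0.1875, 0, 0, 0], [0.0025, 0, 0.225, 0, 0, 0], [0.0025, 0, 0.25, 0, 0, 0], [0.0025, 0, 0.2625, 0, 0, 0], [0.0025, 0, 0.2625, 0, 0, 0]]]}}

```text
clock: 8.77
tool_pos: [0.4959, -0.2138, 0.0537]
orientation: [179.9, 0.1, -60.2]
force: [-0.5, 0.5, 0.4]
opening: 0.0526
gripper_force: 0.0
```

To row units: 3.6 cm / 40 = 0.09, 3.3 cm / 40 = 0.0825.

Request:
{"op": "send_rows", "data": {"plan": [[[0, 0, 0.0125, 0, 0, 0], [0, 0, 0.03, 0, 0, 0], [0, 0, 0.05, 0, 0, 0], [0, 0, 0.0675, 0, 0, 0], [0, 0, 0.0825, 0, 0, 0], [0, 0, 0.09, 0, 0, 0], [0, 0, 0.09, 0, 0, 0], [0, 0, 0.09, 0, 0, 0]]]}}

```text
clock: 9.43
tool_pos: [0.4962, -0.2134, 0.0187]
orientation: [180.0, 0.0, -60.1]
force: [-0.8, -0.4, 0.5]
opening: 0.0525
gripper_force: 0.0
```

Request:
{"op": "send_rows", "data": {"plan": [[[0, 0, 0, 0, 0, 0], [0, 0, 0, 0, 0, 0], [0, 0, 0, 0, 0, 0], [0, 0, 0, 0, 0, 0], [0, 0, 0, 0, 0, 0], [0, 0, 0, 0, 0, 0], [0, 0, 0, 0, 0, 0], [0, 0, 0, 0, 0, 0]]], "fingers": 0}}

```text
clock: 10.1
tool_pos: [0.4954, -0.2139, 0.0189]
orientation: [179.9, 0.0, -60.2]
force: [-3.8, -3.9, 2.6]
opening: 0.0136
gripper_force: 30.0
```

Gripped: the opening is 13.6 mm against a 14 mm neck. The marker is at -177.3 mm and the blade rests at -145 mm, so I pull about 32 mm.

To row units: -3.2 cm / 40 = -0.08, -2.9 cm / 40 = -0.0725.

Request:
{"op": "send_rows", "data": {"plan": [[[-0.0075, 0, 0, 0, 0, 0], [-0.02, 0, 0, 0, 0, 0], [-0.035, 0, 0, 0, 0, 0], [-0.05, 0, 0, 0, 0, 0], [-0.0625, 0, 0, 0, 0, 0], [-0.0725, 0, 0, 0, 0, 0], [-0.08, 0, 0, 0, 0, 0], [-0.08, 0, 0, 0, 0, 0]]]}}

```text
clock: 10.77
tool_pos: [0.4798, -0.1863, 0.0189]
orientation: [179.9, -0.0, -60.1]
force: [-1.8, -7.2, -0.8]
opening: 0.0139
gripper_force: 30.0
```

Run:
```python
from h import *
o=ctrl.get_obs();print(o["clock"],o["tool_pos"],o["orientation"],o["force"],o["opening"],"pulled",(o["tool_pos"]-[.4954,-.2139,.0189])[:2]@[-.497,.868])
s=snap("scene");t=snap("top")
y=np.radians(-60.15);R=np.array([[np.cos(y),-np.sin(y)],[np.sin(y),np.cos(y)]]);O=np.array([.5601,-.3219])
w=lambda a,b,z:[*(O+R@[a,b]),z]
k=9;u0,v0=326,262
a=cv2.resize(s["img"][v0:v0+55,u0:u0+44],None,fx=k,fy=k,interpolation=3)
a0=cv2.resize(cv2.imread("pics/scene0.png")[v0:v0+55,u0:u0+44,::-1],None,fx=k,fy=k,interpolation=3)
print("ears",(proj(s,[w(-.177,.012,.034),w(-.177,-.012,.034),w(-.177,0,.030)])-[u0,v0]+.5)*k,"rest blade",(proj(s,[w(-.145,0,.03)])-[u0,v0]+.5)*k)
print("per 10mm",proj(s,[w(-.187,0,.03)])-proj(s,[w(-.177,0,.03)]))
cv2.imwrite("pics/k4.png",np.hstack([a0[:,:396],a[:,:396]])[:,:,::-1])
```

```text
10.7667 [ 0.47975743 -0.18630274  0.01891021] [ 1.79944689e+02 -3.23681150e-02 -6.01465577e+01] [-1.78014111 -7.22629446 -0.76840125] 0.013925661819469679 pulled 0.0317287816520594
ears [[173.66172524 201.54396713]
 [251.98539983 206.15251765]
 [212.16500001 214.15736411]] rest blade [[214.55783006 151.17087617]]
per 10mm [[-0.08551498  2.2488787 ]]
```

View pics/k4.png

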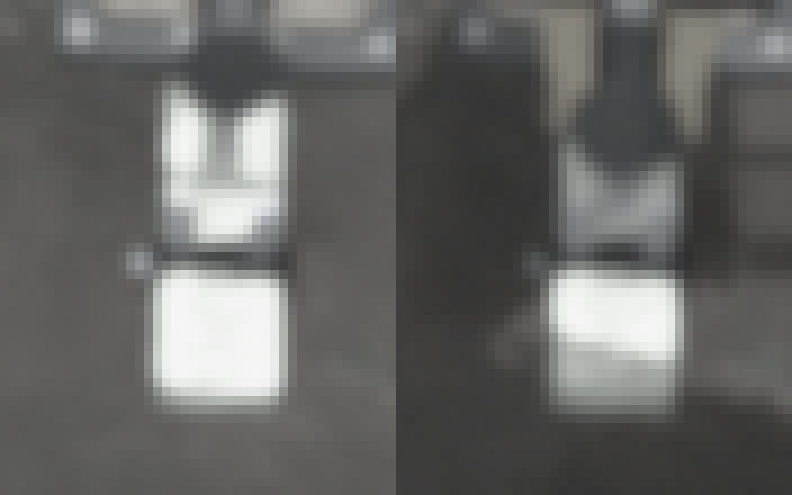

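k4 shows the disc's lower edge moved from y≈105 to 170 (about 32 mm, no slip), now over the ears at y≈205 and the clip band at y≈258. I'll refine the marker's position from the first top picture's grey profile.

Run:
```python
from h import *
t=load("top");g0=cv2.cvtColor(cv2.imread("pics/top0.png"),cv2.COLOR_BGR2GRAY).astype(np.float32)
y=np.radians(-60.15);R=np.array([[np.cos(y),-np.sin(y)],[np.sin(y),np.cos(y)]]);O=np.array([.5601,-.3219])
xs=np.arange(-.242,-.158,.001)
for b,z in[(.012,.034),(-.012,.034),(0,.012),(.012,.012),(-.012,.012)]:
    uv=proj(t,[[*(O+R@[x,b]),z] for x in xs]).astype(np.float32)
    v=cv2.remap(g0,uv[:,:1].copy(),uv[:,1:].copy(),cv2.INTER_LINEAR)[:,0]
    m=(xs>-.19)&(xs<-.165);w=np.clip(200-v[m],0,None)
    e=np.interp(150,v[:15],xs[:15]) # rail end
    print(b,z,"dark centroid",round((xs[m]*w).sum()/w.sum(),4),"rail end",round(e,4));print(v[m].astype(int))
```

```text
0.012 0.034 dark centroid -0.176 rail end -0.2355
[245 245 245 245 239 223 200 163 132 122 147 186 224 214 178 130  97  88
 102 147 191 230 243 244 246]
-0.012 0.034 dark centroid -0.177 rail end -0.2349
[245 245 245 243 237 212 169 118 108 130 155 184 210 229 191 139  87  91
 122 160 194 222 245 245 245]
0 0.012 dark centroid -0.1772 rail end -0.2362
[240 243 245 242 233 218 173 124  85  79  79  79  78  77  76  78  80  81
 109 145 181 208 229 245 245]
0.012 0.012 dark centroid -0.176 rail end -0.2364
[245 245 245 245 237 222 200 157 127 113 146 185 222 212 179 134 104  88
  93 142 185 226 238 244 246]
-0.012 0.012 dark centroid -0.177 rail end -0.2357
[245 245 245 242 236 209 166 115 112 131 157 185 211 229 191 141  92  90
 117 158 190 219 243 246 245]
```

The ears peak at -177 mm (rail-end check -235.8 against -235), so the pull needed is 31-32 mm and the measured pull is 31.7 mm. I'll hold there and hand in.

Request:
{"op": "send_rows", "data": {"plan": [[[0, 0, 0, 0, 0, 0], [0, 0, 0, 0, 0, 0], [0, 0, 0, 0, 0, 0], [0, 0, 0, 0, 0, 0], [0, 0, 0, 0, 0, 0], [0, 0, 0, 0, 0, 0], [0, 0, 0, 0, 0, 0], [0, 0, 0, 0, 0, 0]]]}}

```text
clock: 11.53
tool_pos: [0.48, -0.1867, 0.0189]
orientation: [179.9, -0.0, -60.2]
force: [-1.1, -8.8, 0.3]
opening: 0.014
gripper_force: 30.0
```

Run:
```python
from h import *
o=ctrl.get_obs();p=(o["tool_pos"]-[.4954,-.2139,.0189])[:2]@[-.497,.868];print(p,o["gripper_force"],o["opening"])
if .029<p<.034 and o["gripper_force"]>10: print(ctrl.close_job())
```

```text
0.0312862215101137 29.995705783367157 0.014033879873815531
the job is handed in; nothing more can be done
None
```

I handed the job in at about 11.5 s with the knob on its tab and the rod pulled 31.3 mm to the marker, still gripped at 30 N; no verdict came back, and I didn't re-check the four bystanders in a picture at the end.

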